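# Restart a cleaned range-hood blower on the counter

### The arm

A 7-joint arm with a two-finger parallel gripper is mounted at the origin on the work surface. World frame = base frame: x ahead of the robot, y to its left, z up, the work surface at z = 0. Lengths are in m, angles in degrees, forces in N, time in s.
With the tool pointing down it reaches from about 0.425 to 0.975 m from the base axis. Payload 16.7 kg.
Tool frame: the origin (TCP) lies midway between the tips of the shut fingers; the grasp point (between the pads) lies 19 mm behind it; z points along the fingers, y is the direction in which the jaws open and shut (so a half turn about z gives the same grasp; the last joint's range is limited). The gripper opens to 85 mm and grips with 20 to 120 N. Pads are 22 mm wide; open, the fingers measure 114 mm over their backs; the gripper's body (76 mm by 85 mm) begins 54 mm behind the grasp point. The pads swing forward as they close: fully open they stand 13 mm farther back than shut.
Start: joints at [55.949, 24.414, 4.234, 92.017, -1.954, 63.644, -3.845], TCP at [0.29, -0.609, 0.231] pointing down, gripper open.
Joint ranges: [-163.25, 163.25], [-28.42, 122.38], [-70.27, 78.77], [12.13, 141.07], [-58.53, 238.53], [9.26, 117.41], [-156.51, 156.51]. Speed limits (degrees/s): [108.29, 108.29, 136.94, 136.94, 172.46, 172.46, 172.46].

### API

Orientations are given as a 3x3 rotation matrix whose columns are the frame's x, y, z axes.
In Python, from bench import env, eyes gives the robot as it stands. Calls block until the motion is done:
- env.reach(position, orientation): joint-space move of the TCP to a pose.
- env.move_linear(position, rot=None, velocity=0.15, force_limit=None): straight line of the TCP; rot=None keeps the orientation; velocity is the mean speed in m/s. With force_limit (N) it stops when the force on the tool has changed by that much, and returns True; else False.
- env.move_joints(angles): joint-space move.
- env.command_gripper(opening): finger opening in m; the grip force is fixed at half the most; returns when the fingers have stopped.
- env.wait(seconds).
- env.inverse_kinematics(position, orientation): joint angles nearest the present ones, or None.
- env.sense(): the state.
- eyes.read_camera(name): name is "scene" or "top"; returns a dict with "frame" (400x640x3 uint8, blue, green, red), "fx", "fy", "cx", "cy" (pixels), "cam_to_world" (4x4, takes a point from camera to world coordinates). Camera axes: x right, y up, looking along -z (the intrinsics and any distortion apply to the point x, -y, -z); pixel columns grow to the right and rows downward; lengths in m; the calibration is good to about 2 mm. A picture is of the moment at which its call begins. There is no depth.
A pose or a line that the arm cannot do raises env.MotionError and nothing moves.
- env.job_done(): hands the job in, once; it reports no verdict.
The state is a dict: "t": time; "joint_positions": joint angles; "joint_velocities": joint speeds; "effort": joint torques, N m; "position": TCP position; "tool_rot": TCP orientation; "contact_force": force on the tool from outside, world axes, zero at the start; "moment": the same for the moment, N m; "grip_width": finger opening in m.
Only numpy, scipy, OpenCV 4.12 (cv2) and the standard library are available. Lean on these libraries where they do the work, as an engineer would, in place of code of your own. Each camera call takes 0.05 s, during which the arm holds its last target. There are 200 camera calls.

### The job

Start up the cleaned hood blower with your closed fingers, in this order: press the reset button on the blower's terminal box all the way in and let it spring back, then press down the raised end of the big rocker on the switch box until it is fully over, then press the long key on the control panel fully home. Leave the three other keys up, do not lift or shove the switch box, leave everything else on the counter where it is, and finish clear of it all.

Things in the scene. Friction and masses are not known exactly. Their poses are not given: they have to be found in the camera images.
- blower: Black hood blower, fixed, lying on its side: a round housing of 230 mm diameter, 105 mm high, its outlet duct along the +x axis (to 175 mm). Origin: centre of the round housing's underside, on the counter. A grey terminal box (56 x 85 mm, its top at z = 125 mm) sits on the housing's top, centred at x = -77 mm, y = 0, and carries the reset button.
- reset_top (a point): Centre of the top of the reset button on the blower's terminal box: a black round plunger of 22 mm diameter in a 38 mm round collar; its top is 147 mm above the counter when out, 10 mm proud of the collar. Moves with the plunger.
- reset (a joint): Travel of the reset button, m: 0 = out, 0.006 = fully in (about 5 N; starts to move at 1.5 N). It springs back when released.
- switch_box: Loose grey switch box, 110 x 70 x 55 mm (x, y, z), about 0.7 kg, may stand at any yaw. Origin: centre of its underside; z up. A black V-shaped rocker 64 x 34 mm fills the middle of its top; at the start the half towards +x of the box is raised.
- rocker_raised (a point): Point on the face of the rocker's raised half, on the centre line, 21 mm from the pivot line (the half is 32 mm long). At the start it is about 71 mm above the counter, the outer edge of the half about 74 mm. The point moves with the rocker; fully over, this half lies level, 65 mm above the counter.
- rocker (a joint): Angle of the rocker, rad: 0 = off (half towards +x of the box raised), 0.3 = fully over (that half level and the other raised). Pressing that half down increases it; about 3 N at 20 mm from the pivot turns it, and it stays where it is left.
- panel: Grey control panel of the hood, fixed, 90 x 230 x 60 mm (x, y, z). Origin: centre of its underside, on the counter. The hood's control panel has four black latching keys in a row, their order changes. They stand on its centre line at y = -75, -25, 25 and 75 mm.
- key_long_top (a point): Centre of the top face of the long key (oblong, 50 mm along the panel's x, 22 mm along its y), 72 mm above the counter with the key up (12 mm proud of the panel's top).
- key_long (a joint): Travel of the long key, m. Slides straight down 6 mm (0 = up, 0.006 = fully home), resists with about 4 N and stays where it is pushed.
- key_round_a_top (a point): Centre of the top face of the first round key (24 mm diameter), 72 mm above the counter with the key up (12 mm proud of the panel's top).
- key_round_b_top (a point): Centre of the top face of the second round key (24 mm diameter), 72 mm above the counter with the key up (12 mm proud of the panel's top).
- key_square_top (a point): Centre of the top face of the square key (23 x 23 mm), 72 mm above the counter with the key up (12 mm proud of the panel's top).
- key_round_a (a joint): Travel of the first round key, m. Slides straight down 6 mm (0 = up, 0.006 = fully home), resists with about 4 N and stays where it is pushed.
- key_round_b (a joint): Travel of the second round key, m. Slides straight down 6 mm (0 = up, 0.006 = fully home), resists with about 4 N and stays where it is pushed.
- key_square (a joint): Travel of the square key, m. Slides straight down 6 mm (0 = up, 0.006 = fully home), resists with about 4 N and stays where it is pushed.
- drill: Bystander: cordless drill lying on its side, 62 mm high, about 200 x 200 mm; origin under its body.
- tape: Bystander: roll of tape lying flat, 96 mm diameter, 30 mm high; origin under its centre.
- degreaser: Bystander: white jar, 54 mm diameter, 100 mm high; origin under its centre.
- screwdriver: Bystander: screwdriver lying along its x axis.
- screw_dish: Bystander: steel dish, 90 mm diameter, 25 mm high; origin under its centre.
- wrench: Bystander: wrench lying along its x axis.
- brush: Bystander: cleaning brush lying along its x axis.
- motor_cap: Bystander: aluminium motor cap, 72 mm diameter, 40 mm high; origin under its centre.

How it is judged (in metres and radians):
On the way, in this order (a step that is already met when the one before it is completed fails the run):
1. the reset button is pressed in (value of joint reset above 0.0045 m), for 0.05 s.
2. the reset button has sprung back (value of joint reset below 0.0015 m), for 0.05 s.
3. the rocker is pressed over (value of joint rocker above 0.25 rad), for 0.1 s.
4. the long key is pressed home (value of joint key_long above 0.0045 m), for 0.1 s.
At the end, for the whole second after the job is handed in: The rocker is over (above 0.25 of 0.3 rad), the long key is home (in by more than 4.5 of 6 mm), the reset button is out again (within 1.5 mm), the three other keys are up (within 2 mm), and the switch box stands flat, at rest, within 30 mm of where it was (value of joint rocker above 0.25 rad and value of joint key_long above 0.0045 m and value of joint reset below 0.0015 m and value of joint each of key_round_a, key_round_b, key_square below 0.002 m and distance of switch_box from where it was at the start of the episode below 0.03 m and angle between switch_box's own z axis and vertical below 0.05 rad and linear speed of switch_box below 0.01 m/s); the robot touches nothing.
It fails at once if one of the other keys is pressed (more than 3 mm) (value of joint any of key_round_a, key_round_b, key_square above 0.003 m).
It fails at once if the switch box is lifted (10 mm) or shoved (40 mm) (height (world z) of switch_box above 0.01 m or distance of switch_box from where it was at the start of the episode above 0.04 m).
It fails at once if a bystander (drill, tape, jar, screwdriver, dish, wrench, brush or motor cap) is moved by more than 30 mm (distance of any of drill, tape, degreaser, screwdriver, screw_dish, wrench, brush, motor_cap from where it was at the start of the episode above 0.03 m).
It also fails if it takes over 54 s, if anything falls off the work surface, if the arm or the gripper's body presses on something with over 40 N, if the wrist force passes 120 N, or if a joint passes its speed limit or range.

## Working session

There is one attempt and no reset: what is moved stays moved. The work goes in short steps, each a Python script; the robot and the scene stay as the last script left them, time stands still between calls to the robot, and variables do not carry over. Pictures are saved under pics/ and viewed, about 8 in all and at most 12, crops included, and the job is handed in when it is done.

```bash
mkdir -p pics; ls; python3 - <<'E'
from bench import env,eyes
import cv2,numpy as np
for n in("scene","top"):
    c=eyes.read_camera(n);cv2.imwrite(f"pics/{n}0.png",c["frame"])
    print(n,{k:v for k,v in c.items() if k!="frame"})
s=env.sense();print(s["t"],s["tool_rot"],s["contact_force"])
E
```

```text
pics
scene {'fx': 466.19668399394925, 'fy': 466.19668399394925, 'cx': 317.93110382067783, 'cy': 197.11310387472858, 'cam_to_world': array([[ 0.65074297, -0.57609257,  0.49462202,  1.21382158],
       [ 0.75918322,  0.50498584, -0.41064599, -0.55307288],
       [-0.01320701,  0.64273373,  0.7659758 ,  1.21866819],
       [ 0.        ,  0.        ,  0.        ,  1.        ]])}
top {'fx': 390.98019129841344, 'fy': 390.98019129841344, 'cx': 320.8973949819007, 'cy': 204.83989319820955, 'cam_to_world': array([[-0.00746522,  0.99668669, -0.08099331,  0.41444265],
       [-0.99976779, -0.00580183,  0.02075333,  0.03199718],
       [ 0.02021466,  0.08112944,  0.99649856,  1.18606338],
       [ 0.        ,  0.        ,  0.        ,  1.        ]])}
0.1 [[ 9.02685011e-01  4.30301643e-01 -5.17222088e-04]
 [ 4.30301953e-01 -9.02684425e-01  1.02876130e-03]
 [-2.42106433e-05 -1.15120908e-03 -9.99999337e-01]] [0.58427382 0.31687687 0.20803277]
```

View pics/top0.png

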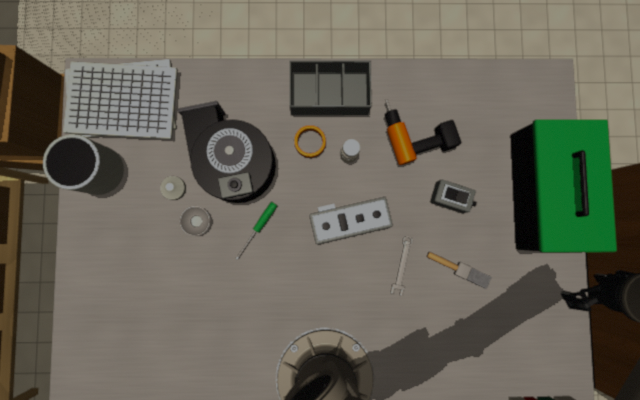

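View pics/scene0.png

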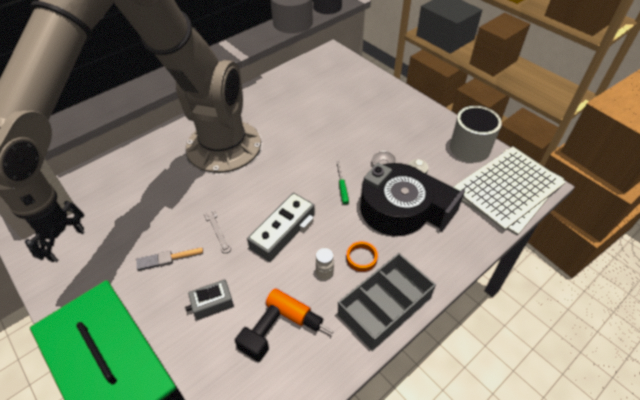

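The top view shows the reset button at about (235,184). The panel keys are at (326,225) round, (343,222) long, (360,218) square and (377,214) round. The switch box is at (455,196). In the scene view they sit at about (378,170), (283,225) and (210,298). Next I'll zoom in on these.

```bash
python3 - <<'E'
import cv2,numpy as np
t=cv2.imread("pics/top0.png");s=cv2.imread("pics/scene0.png")
def crop(im,u,v):
    c=cv2.resize(im[v-28:v+28,u-25:u+25],(250,280),interpolation=cv2.INTER_CUBIC)
    c=np.clip(c.astype(float)*1.4,0,255).astype(np.uint8)
    for i in range(0,50,10):cv2.putText(c,str(u-25+i),(i*5,8),0,.3,(0,0,255));cv2.line(c,(i*5,10),(i*5,14),(0,0,255))
    for i in range(0,56,10):cv2.putText(c,str(v-28+i),(0,i*5+4),0,.3,(255,0,0))
    return c
m=np.vstack([np.hstack([crop(t,237,184),crop(t,350,220),crop(t,456,195)]),np.hstack([crop(s,378,172),crop(s,283,225),crop(s,210,298)])])
cv2.imwrite("pics/m0.png",m)
E
```

```text
(no output)
```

View pics/m0.png

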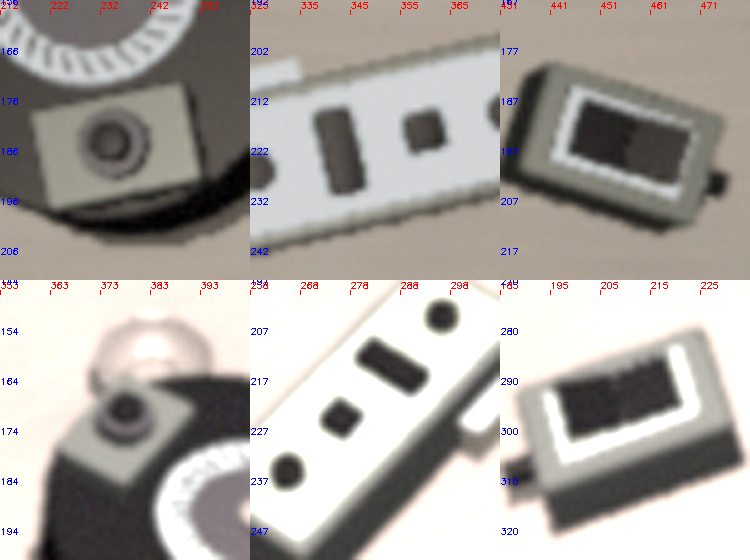

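The zooms show the long key in the second slot from the robot's left. The rocker's right (cord-side) half in the top view looks lighter, possibly raised. I'll triangulate to check that.

```bash
cat > h.py <<'E'
import cv2,numpy as np
from bench import env,eyes
K=8
def seg(im,u,v,thr,r=26):
    u0,v0=u-r,v-r
    g=cv2.cvtColor(im,cv2.COLOR_BGR2GRAY)[v0:v+r,u0:u+r]
    g=cv2.resize(g,None,fx=K,fy=K,interpolation=cv2.INTER_CUBIC)
    m=(g<thr).astype(np.uint8)
    n,l,st,ce=cv2.connectedComponentsWithStats(m)
    i=l[(v-v0)*K,(u-u0)*K]
    if i==0: return None,g[(v-v0)*K,(u-u0)*K]
    c=max(cv2.findContours((l==i).astype(np.uint8),cv2.RETR_EXTERNAL,cv2.CHAIN_APPROX_NONE)[0],key=len)
    f=lambda p:(np.asarray(p)+.5)/K-.5+[u0,v0]
    return f(ce[i]),st[i,4]/K**2,f(cv2.boxPoints(cv2.minAreaRect(c))),f(c[:,0])
def ray(c,p):
    M=c["cam_to_world"];d=M[:3,:3]@[(p[0]-c["cx"])/c["fx"],-(p[1]-c["cy"])/c["fy"],-1]
    return M[:3,3],d
def plane(c,p,z):
    o,d=ray(c,p);return o+d*(z-o[2])/d[2]
def tri(a,p,b,q):
    o,d=ray(a,p);O,D=ray(b,q)
    s=np.linalg.lstsq(np.c_[d,-D],O-o,rcond=None)[0]
    A,B=o+s[0]*d,O+s[1]*D
    return (A+B)/2,np.linalg.norm(A-B)
E
python3 - <<'E'
from h import *
np.set_printoptions(precision=4,suppress=True)
T=eyes.read_camera("top");S=eyes.read_camera("scene")
def both(n,p,q,z,tt,ts):
    a=seg(T["frame"],*p,tt);b=seg(S["frame"],*q,ts)
    if a[0] is None or b[0] is None: print(n,"miss",a,b);return
    print(n,"area",a[1],b[1],"top",plane(T,a[0],z),"scene",plane(S,b[0],z),"tri",*tri(T,a[0],S,b[0]));return a,b
for n,p,q in(("rA",(326,225),(296,203)),("long",(343,222),(286,214)),("sq",(360,218),(276,224)),("rB",(377,214),(265,235))):
    both(n,p,q,.072,100,110)
both("reset",(234,184),(378,170),.147,50,60)
r=both("rocker",(455,195),(210,296),.068,65,70)
if r:
    for x in r: print(x[2])
    a,b=r
    for p in a[2]:
        for q in b[2]:
            X,e=tri(T,p,S,q)
            if e<.012 and .04<X[2]<.1: print("corner",p,q,X,e)
for n,c,p in(("top",T,[(234,184),(460,197),(452,194)]),("sc",S,[(378,170),(203,300),(216,294)])):
    print(n,[cv2.cvtColor(c["frame"],6)[y,x] for x,y in p])
E
```

```text
rA area 46.71875 30.71875 top [ 0.4452 -0.0044  0.072 ] scene [ 0.4484 -0.0089  0.072 ] tri [ 0.4448 -0.0053  0.0659] 0.001768845730709993
long area 130.09375 83.09375 top [ 0.4561 -0.0527  0.072 ] scene [ 0.4596 -0.0579  0.072 ] tri [ 0.4558 -0.0541  0.0652] 0.002180824267684273
sq area 60.171875 40.109375 top [ 0.4671 -0.1012  0.072 ] scene [ 0.4706 -0.1065  0.072 ] tri [ 0.4668 -0.1029  0.0651] 0.0021868879046527587
rB area 50.671875 34.453125 top [ 0.478  -0.1497  0.072 ] scene [ 0.4811 -0.155   0.072 ] tri [ 0.4777 -0.1518  0.0655] 0.0023832159130380546
reset miss (None, np.uint8(56)) (array([377.7288, 169.5073]), np.float64(29.0625), array([[373.5   , 169.625 ],
       [377.8125, 165.3125],
       [382.    , 169.5   ],
       [377.6875, 173.8125]]), array([[377.0625, 166.6875],
       [376.9375, 166.8125],
       [376.8125, 166.8125],
       [376.6875, 166.9375],
       [376.5625, 166.9375],
       [376.4375, 166.9375],
       [376.3125, 167.0625],
       [376.1875, 167.0625],
       [376.0625, 167.1875],
       [375.9375, 167.1875],
       [375.8125, 167.3125],
       [375.687
[... 3694 characters left out ...]
 0.068] tri [ 0.531  -0.3872  0.0628] 0.003028720109966566
[[444.157  197.1485]
 [447.3916 186.5464]
 [468.6541 193.0332]
 [465.4195 203.6354]]
[[195.8911 290.5206]
 [217.6581 284.9277]
 [220.3494 295.402 ]
 [198.5825 300.9949]]
corner [444.157  197.1485] [217.6581 284.9277] [ 0.5255 -0.3523  0.0598] 0.0032904571562592673
corner [447.3916 186.5464] [220.3494 295.402 ] [ 0.5568 -0.3639  0.0571] 0.0036695534795975504
corner [468.6541 193.0332] [198.5825 300.9949] [ 0.5369 -0.4208  0.0673] 0.0011225114498242613
corner [465.4195 203.6354] [195.8911 290.5206] [ 0.5058 -0.4096  0.0693] 0.001750428533091447
top [np.uint8(58), np.uint8(42), np.uint8(26)]
sc [np.uint8(37), np.uint8(82), np.uint8(39)]
```

The corner heights are about 68 mm at the y≈-0.415 end and 58 mm at the other, with a common bias of about -6 mm. So the cord-side half is raised. In the scene view the masks include the side walls, which pulls those points towards the camera, so I'll weight the top view. Now I'll press the reset button.

```bash
cat >> h.py <<'E'
def R(deg):
    c,s=np.cos(np.radians(deg)),np.sin(np.radians(deg))
    return np.array([[c,s,0],[s,-c,0],[0,0,-1.]])
def over(x,y,z,yaws):
    for w in yaws:
        try: env.reach([x,y,z],R(w));print("yaw",w);return w
        except env.MotionError as e: print(w,e)
def press(x,y,z0,depth,lim):
    """from above, to z0-depth or force lim; prints where contact/stop occurred"""
    env.move_linear([x,y,z0+.02],velocity=.12)
    f0=env.sense()["contact_force"]
    hit=env.move_linear([x,y,z0-depth],velocity=.02,force_limit=lim)
    env.wait(.2);s=env.sense()
    print("hit",hit,"pos",s["position"].round(4) if hasattr(s["position"],"round") else s["position"],"dF",np.round(np.array(s["contact_force"])-f0,1),"t",s["t"])
E
python3 - <<'E'
from h import *
np.set_printoptions(precision=4,suppress=True)
T=eyes.read_camera("top");S=eyes.read_camera("scene")
a=seg(T["frame"],235,184,75,10)
print(a[0],a[1]); p=a[0] if a[0] is not None and a[1]<90 else np.array([234.6,184.4])
q=[377.73,169.5]
A,B=plane(T,p,.147),plane(S,q,.147);print(A,B,tri(T,p,S,q))
x,y=(.65*A+.35*B)[:2];print("target",x,y)
print([env.inverse_kinematics([x,y,.2],R(w)) is not None for w in(25,80,-77,102,-109,71)])
env.move_linear([.29,-.609,.33],velocity=.2)
env.command_gripper(0)
over(x,y,.25,(71,102,25,-77))
print(env.sense()["position"],env.sense()["t"])
c=eyes.read_camera("top")["frame"];d=eyes.read_camera("scene")["frame"]
cv2.imwrite("pics/r1.png",np.hstack([cv2.resize(c[120:240,170:310],(400,343)),cv2.resize(d[110:230,310:450],(400,343))]))
E
```

```text
[233.3928 183.7559] 75.890625
[0.5567 0.2433 0.147 ] [0.5598 0.2371 0.147 ] (array([0.5566, 0.2433, 0.1407]), np.float64(0.0031676754768524902))
target 0.5577531828144673 0.24112879711607949
[True, True, True, True, True, True]
yaw 71
[0.5582 0.2404 0.2499] 4.8417
```

View pics/r1.png

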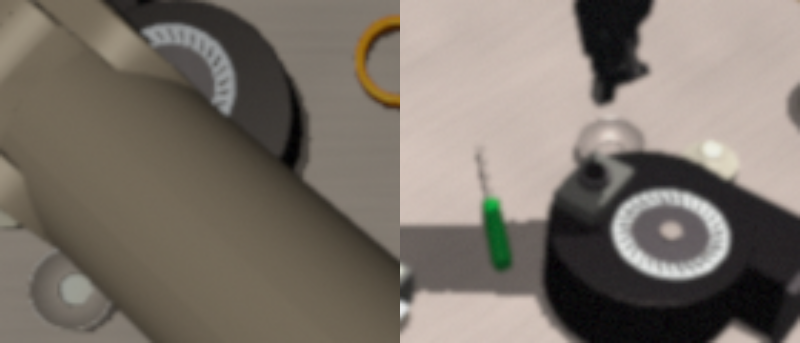

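In the scene half of this picture, the shut fingers (600,95) hang straight above the reset plunger (595,165). The arm hides it in the top half. Pressing now.

```bash
python3 - <<'E'
from h import *
x,y=.557,.2405
press(x,y,.147,.009,14)
env.move_linear([x,y,.25],velocity=.15);env.wait(.1)
s=env.sense();print(s["position"],s["contact_force"],s["t"])
E
```

```text
hit True pos [0.557  0.2405 0.141 ] dF [-2.2 -2.1 10.6] t 7.1833
[0.55658285 0.24019524 0.24884187] [-0.49077663 -0.18487199 -0.22495762] 8.1667
```

The press stopped at z = 0.141, the full 6 mm of travel, and the button was then released. Next is the rocker.

```bash
python3 - <<'E'
from h import *
c=np.array([.5315,-.3855]);u=np.array([-.326,-.945])
x,y=c+u*.021
over(x,y,.2,(71,-109))
d=eyes.read_camera("scene")["frame"]
press(x,y,.074,.013,14)
e=eyes.read_camera("scene")["frame"]
env.move_linear([x,y,.2],velocity=.15)
over(.45,-.15,.3,(71,102))
f=eyes.read_camera("scene")["frame"];g=eyes.read_camera("top")["frame"]
z=lambda i,u,v:cv2.resize(i[v-30:v+30,u-40:u+40],(400,300),interpolation=cv2.INTER_CUBIC)
cv2.imwrite("pics/r2.png",np.vstack([np.hstack([z(d,210,290),z(e,210,290)]),np.hstack([z(f,210,295),z(g,455,196)])]))
print(env.sense()["t"])
E
```

```text
yaw 71
hit True pos [ 0.5247 -0.4059  0.0645] dF [-3.1  0.8 11. ] t 13.1083
yaw 71
15.4167
```

View pics/r2.png

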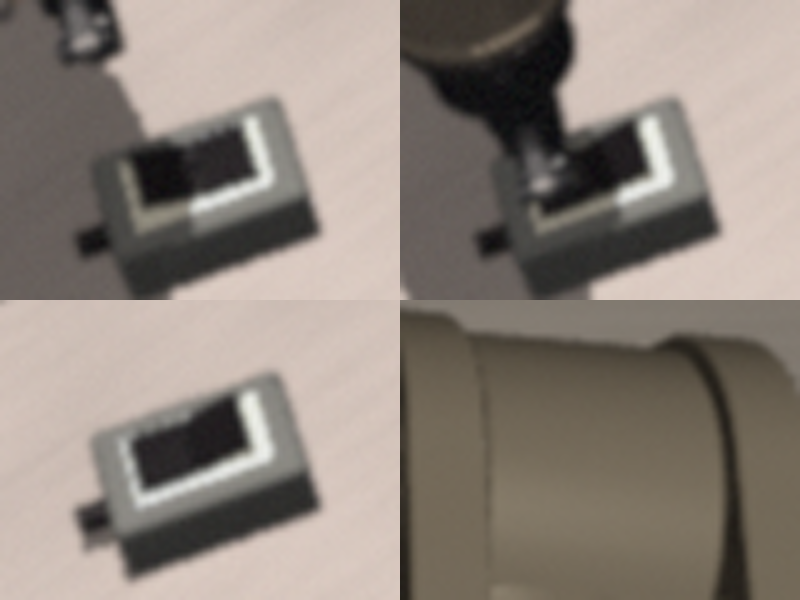

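Bottom left shows the box unmoved. The cord-side half of the rocker (155,460) lies level and the far half (225,420) is now raised. Fingers stopped at z = 0.0645, which matches fully over. Next is the long key.

```bash
python3 - <<'E'
from h import *
x,y=.4565,-.0545
over(x,y,.18,(102.7,-77.3))
press(x,y,.072,.009,14)
env.move_linear([x,y,.2],velocity=.15)
env.reach([.35,-.55,.33],R(25))
env.wait(.3)
s=env.sense();print(s["position"],s["contact_force"],s["t"])
T=eyes.read_camera("top");S=eyes.read_camera("scene")
z=lambda i,u,v:cv2.resize(i[v-28:v+28,u-40:u+40],(400,280),interpolation=cv2.INTER_CUBIC)
g,f=T["frame"],S["frame"]
cv2.imwrite("pics/r3.png",np.vstack([np.hstack([z(g,350,220),z(f,283,222)]),np.hstack([z(g,455,196),z(f,378,172)])]))
E
```

```text
yaw 102.7
hit True pos [ 0.4566 -0.0545  0.0658] dF [-3.6 -0.4 12.9] t 18.3583
[ 0.35036778 -0.54963328  0.3300392 ] [ 0.65786619  0.98167002 -0.10565479] 21.6
```

View pics/r3.png

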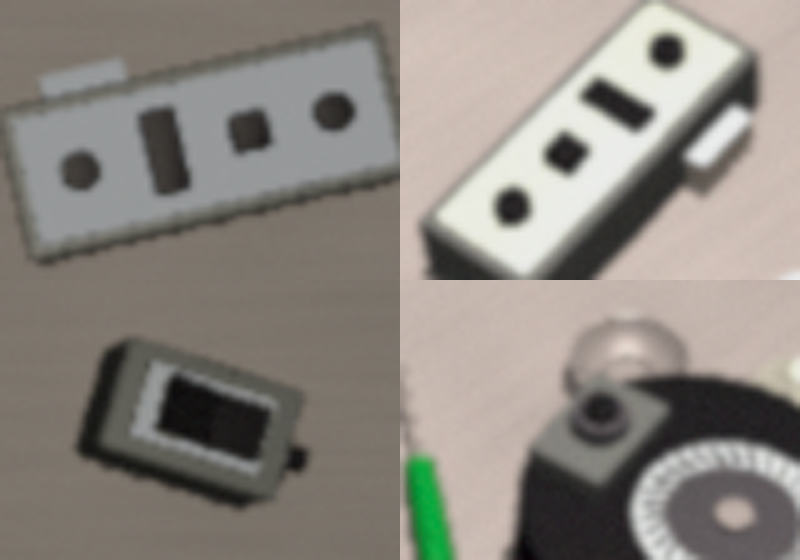

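The long key's stop was at z = 0.0658 (about 6 mm of travel), and it now looks shorter-sided than the other keys in the scene view. The rocker is over at (215,415), the reset button is out at (600,410), and the arm is clear. Handing in.

```bash
python3 -c "
from bench import env
env.job_done();print(env.sense()['t'])"
```

```text
the job is handed in; nothing more can be done
the job is handed in; nothing more can be done
```

The job is handed in. All three presses were done in order with closed fingers, and the arm finished clear at about 21.6 s of the 54 s allowed. No verdict came back.

| Step | Fingers stopped at | Meaning | Force when stopped |
|---|---|---|---|
| Reset button | z = 0.141 m | full 6 mm in, then released | about 11 N |
| Rocker, raised (cord-side) half | z = 0.0645 m | level, fully over | 11 N |
| Long key | z = 0.0658 m | about 6.2 mm, fully home | 13 N |

- **Last pictures:** the rocker is over and the switch box has not visibly moved. The reset button is out, and the other three keys look untouched. I judged these by eye because joint values can't be read directly.
- **Bystanders:** I did not check each one separately. No press met anything before its target, and the arm travelled well above the counter between presses.
- **Disagreement:** the two cameras differed by about 6–7 mm where they should have agreed. In the scene view the masks included the side walls of the keys and button. I weighted the top view, and the stop heights fit the expected travel.
- **Not done:** `env.sense()` after handing in only returned the hand-in message, so I have no reading from that final second.

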